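Lay out the casters on an upturned dolly

TASK

The small plywood dolly lies upside down on the bench, ready to get its wheels. Put the two swivel casters with brake pedals into the two corner pockets at the pull-handle end and the two fixed casters into the two pockets at the other end, wheels up, each plate lying flat and square on the deck inside its pocket so that the wheels roll along the dolly's length. Do not push away or knock over the jar of screws.

Things in the scene. Friction and masses are not known exactly. Their poses are not given: they have to be found in the camera images.
- dolly: Upturned dolly: plywood deck 284 (x) x 210 (y) x 18 mm, pine battens on it 18 mm high (top 36 mm above bench) leave four corner pockets 88 x 70 mm centred at x = +-78, y = +-50 mm. A dark steel bar handle projects 39 mm from its -x end (the handle end). Does not shift; may lie turned any way. Origin: middle of the deck, on the bench; z up.
- pocket_handle_left (a point): Centre of the corner pocket at the handle (-x) end, +y (left) side of the dolly, on the deck face 18 mm above the bench. Pocket 88 x 70 mm, long side along the dolly's x, enclosed by battens 18 mm high. It turns with the dolly.
- pocket_handle_right (a point): Centre of the corner pocket at the handle (-x) end, -y (right) side of the dolly, on the deck face 18 mm above the bench. Pocket 88 x 70 mm, long side along the dolly's x, enclosed by battens 18 mm high. It turns with the dolly.
- pocket_plain_left (a point): Centre of the corner pocket at the plain (+x) end, +y (left) side of the dolly, on the deck face 18 mm above the bench. Pocket 88 x 70 mm, long side along the dolly's x, enclosed by battens 18 mm high. It turns with the dolly.
- pocket_plain_right (a point): Centre of the corner pocket at the plain (+x) end, -y (right) side of the dolly, on the deck face 18 mm above the bench. Pocket 88 x 70 mm, long side along the dolly's x, enclosed by battens 18 mm high. It turns with the dolly.
- swivel_caster_a: Braked swivel caster, 1 of 2 alike. Stands wheel up on its plate (72 x 56 x 4 mm, long side along x), 75 mm tall, 0.2 kg. Wheel 50 x 20 mm, rolls along x, between flat steel cheeks 30 mm wide over all (y), reaching to z = 62 mm: grip across them at the axle, x = +16, z = 50 mm. Round ball race under the fork; black brake pedal out to x = +67 mm, z 40 mm. Nothing on it turns. Origin: centre of plate underside, z up.
- swivel_caster_b: Braked swivel caster, 1 of 2 alike. Stands wheel up on its plate (72 x 56 x 4 mm, long side along x), 75 mm tall, 0.2 kg. Wheel 50 x 20 mm, rolls along x, between flat steel cheeks 30 mm wide over all (y), reaching to z = 62 mm: grip across them at the axle, x = +16, z = 50 mm. Round ball race under the fork; black brake pedal out to x = +67 mm, z 40 mm. Nothing on it turns. Origin: centre of plate underside, z up.
- fixed_caster_a: Fixed caster, 1 of 2 alike: no ball race, no pedal. Stands wheel up on its plate (72 x 56 x 4 mm, long side along x), 75 mm tall, 0.2 kg. Wheel 50 x 20 mm, rolls along x, between flat steel cheeks 30 mm wide over all (y), reaching to z = 62 mm: grip across them at the axle, x = 0, z = 50 mm, mid-plate. Nothing on it turns. Origin: centre of plate underside, z up.
- fixed_caster_b: Fixed caster, 1 of 2 alike: no ball race, no pedal. Stands wheel up on its plate (72 x 56 x 4 mm, long side along x), 75 mm tall, 0.2 kg. Wheel 50 x 20 mm, rolls along x, between flat steel cheeks 30 mm wide over all (y), reaching to z = 62 mm: grip across them at the axle, x = 0, z = 50 mm, mid-plate. Nothing on it turns. Origin: centre of plate underside, z up.
- screw_jar: Glass jar of screws with a black lid, 60 mm diameter, 76 mm tall, standing loose near the dolly; stays where it is. Origin: centre of its underside.
Mind the look-alikes: they are no part of the job. What is shaped like the swivel_caster_b but green is not meant.

How it is judged:
At the end, for the whole second after the job is handed in: One swivel caster in each handle-end pocket, one fixed caster in each other pocket: plate centre within 12 mm of the pocket centre, plate down on the deck (within 4 mm), tilt under 0.06 rad, long side within 0.22 rad of the dolly's length (either way round), released and at rest (((horizontal distance between swivel_caster_a and pocket_handle_left below 0.012 m and horizontal distance between swivel_caster_b and pocket_handle_right below 0.012 m) or (horizontal distance between swivel_caster_a and pocket_handle_right below 0.012 m and horizontal distance between swivel_caster_b and pocket_handle_left below 0.012 m)) and ((horizontal distance between fixed_caster_a and pocket_plain_left below 0.012 m and horizontal distance between fixed_caster_b and pocket_plain_right below 0.012 m) or (horizontal distance between fixed_caster_a and pocket_plain_right below 0.012 m and horizontal distance between fixed_caster_b and pocket_plain_left below 0.012 m)) and z of swivel_caster_a in the frame of dolly between 0.014 and 0.022 m and angle between each of swivel_caster_a, swivel_caster_b, fixed_caster_a, fixed_caster_b's own z axis and vertical below 0.06 rad and angle between the x axis of each of swivel_caster_a, swivel_caster_b, fixed_caster_a, fixed_caster_b and the x axis of dolly, either way round below 0.22 rad and linear speed of each of swivel_caster_a, swivel_caster_b, fixed_caster_a, fixed_caster_b below 0.02 m/s and angular speed of each of swivel_caster_a, swivel_caster_b, fixed_caster_a, fixed_caster_b below 0.2 rad/s and contact force between the fingers and swivel_caster_a below 0.1 N and z of swivel_caster_b in the frame of dolly between 0.014 and 0.022 m and contact force between the fingers and swivel_caster_b below 0.1 N and z of fixed_caster_a in the frame of dolly between 0.014 and 0.022 m and contact force between the fingers and fixed_caster_a below 0.1 N and z of fixed_caster_b in the frame of dolly between 0.014 and 0.022 m and contact force between the fingers and fixed_caster_b below 0.1 N); the robot touches nothing.
It fails at once if the jar of screws is pushed more than 30 mm or knocked over (distance of screw_jar from where it was at the start of the episode above 0.03 m or angle between screw_jar's own z axis and vertical above 0.5 rad).
It also fails if it takes over 96 s, if anything falls off the work surface, if the arm or the gripper's body presses on something with over 40 N, if the wrist force passes 120 N, or if a joint passes its speed limit or range.

ROBOT

A 6-joint arm with a two-finger parallel gripper is mounted at the origin on a cart in front of the work surface, level with it; the furniture and walls round the work are solid. World frame = base frame: x ahead of the robot, y to its left, z up, the work surface at z = 0. Lengths are in m, angles in rad, forces in N, time in s.
With the tool pointing down it reaches from about 0.225 to 0.875 m from the base axis. Payload 3.4 kg.
Tool frame: the origin (TCP) lies between the finger pads; the fingertips stand 19 mm ahead of it and the grasp point (between the pads) is the TCP; z points along the fingers, y is the line along which they close (so a half turn about z gives the same grasp; the last joint's range is limited). The gripper opens to 85 mm and grips with 20 to 120 N. Pads are 22 mm wide; open, the fingers measure 114 mm over their backs; the gripper's body (76 mm by 85 mm) begins 54 mm behind the grasp point. The pads swing forward as they close: fully open they stand 13 mm farther back than shut.
Start: joints at [1.066, 0.276, 1.505, -0, 1.361, -0.121], TCP at [0.215, 0.533, 0.25] pointing down, gripper open.
Joint ranges: [-2.89, 2.89], [-0.75, 2.08], [0.22, 2.7], [-1.18, 4.32], [0.11, 2.71], [-2.7, 2.7]. Speed limits (rad/s): [2.57, 2.57, 3.14, 3.14, 3.14, 3.14].

INTERFACE

Orientations are given as a unit quaternion [w, x, y, z].
In Python, from rig import get_state, imaging, ticket gives the robot as it stands. The module is installed in compiled form; this text tells all that it offers.
- The arm moves only by the shell command python3 -m inch 'ROWS' [FORCE]. ROWS is JSON, a list of rows, each an object with "claw": the opening, from -1 (shut) to 1 (fully open); "travel": the shift along the world's x, y, z in units of 200 mm (1.0 is 200 mm), a list of three; "turn": the turn about the world's z in units of 180 degrees (1.0 is 180 degrees). A call has 1 to 5 rows; each row is the pose to reach, as a shift and turn from the pose commanded when the call began, turning the shorter way round; what a row does not reach only later rows make up. A row lasts 1/10 s, in which the tool goes at most 50 mm and 8.59 degrees, less where a joint would pass 70% of its speed; a pose out of reach is approached as far as the arm can. A call with a number of a shift or a turn outside -1 to 1 is refused whole. A call with a gripper value outside its range is refused whole. The fingers move at their own pace and stop on an object; FORCE is the grip in N (left out, the last holds). Time passes only in rows, so rows that repeat a pose let the fingers close. It gives the time, the measured TCP pose, the force, the opening and the grip force at its end, in the units of the state.
- get_state(): the state, without advancing time (a new reading comes with each control period).
- imaging.get_image(name): name is "scene" or "top"; returns the picture (420x560x3 uint8, red, green, blue); there is no depth.
- imaging.camera_params(name): a dict with "camera_matrix" (3x3 intrinsics, pixels), "k1" (the pictures are not rectified: a ray, as slopes to the right and down, at radius r is drawn at 1 + k1 r^2 times it, then the intrinsics apply), "cam_to_world" (4x4, takes a point from camera to world coordinates). Camera axes: x right, y down, z forward; pixel columns grow to the right and rows downward; lengths in m; the calibration is good to about 2 mm. A picture is of the moment at which its call begins. camera_params takes no time and is no camera call.
- ticket.sign_off(): hands the job in; it is judged then, once.
The state is a dict: "clock": time; "qpos": joint angles; "qd": joint speeds; "effort": joint torques, N m; "position": TCP position; "ee_rot": TCP orientation; "contact_force": force on the tool from outside, world axes, zero at the start; "moment": the same for the moment, N m; "width": finger opening in m; "gripper_force": force on a finger pad.
Only numpy, scipy, OpenCV 4.12 (cv2) and the standard library are available. Lean on these libraries where they do the work, as an engineer would, in place of code of your own. Each camera call takes 0.05 s, during which the arm holds its last target. There are 200 camera calls.

## Working session

There is one attempt and no reset: what is moved stays moved. The work goes in short steps, Python scripts to look and compute and a shell command to move; the robot and the scene stay as the last step left them, time stands still between calls to the robot, and variables do not carry over. Pictures are saved under pics/ and viewed, at most 14 in all, crops included, and the job is handed in when it is done.

```bash
mkdir -p pics; cat > h.py <<'E'
import numpy as np,cv2
from rig import get_state,imaging,ticket
def snap(n,f):
    im=imaging.get_image(n); cv2.imwrite('pics/'+f,im[:,:,::-1]); return im
def ray(n,px):
    P=imaging.camera_params(n);K=np.array(P['camera_matrix']);k=P['k1'];T=np.array(P['cam_to_world'])
    px=np.atleast_2d(np.array(px,float)).reshape(-1,1,2)
    u=cv2.undistortPoints(px,K,np.array([k,0,0,0,0.]))[:,0]
    d=np.c_[u,np.ones(len(u))]@T[:3,:3].T
    return T[:3,3],d
def onz(n,px,z):
    o,d=ray(n,px); return o+d*((z-o[2])/d[:,2])[:,None]
def proj(n,p):
    P=imaging.camera_params(n);T=np.linalg.inv(np.array(P['cam_to_world']))
    return cv2.projectPoints(np.atleast_2d(np.array(p,float)),cv2.Rodrigues(T[:3,:3])[0],T[:3,3],np.array(P['camera_matrix']),np.array([P['k1'],0,0,0,0.]))[0][:,0]
E
python3 - <<'E'
from h import *
for n in('top','scene'):
    snap(n,n+'0.png');P=imaging.camera_params(n);print(n,np.round(P['cam_to_world'],3).tolist(),P['k1'],np.round(P['camera_matrix'],1).tolist())
print(get_state())
E
```

```text
top [[0.062, -0.974, 0.216, 0.27], [-0.998, -0.061, 0.01, -0.173], [0.003, -0.216, -0.976, 1.391], [0.0, 0.0, 0.0, 1.0]] 0.013343973643084865 [[530.6, 0.0, 281.1], [0.0, 530.6, 207.1], [0.0, 0.0, 1.0]]
scene [[0.57, -0.625, 0.532, -0.014], [-0.821, -0.43, 0.375, -0.599], [-0.006, -0.651, -0.759, 0.895], [0.0, 0.0, 0.0, 1.0]] 0.034601551453808076 [[476.4, 0.0, 270.4], [0.0, 476.4, 194.5], [0.0, 0.0, 1.0]]
{'clock': 0.1, 'qpos': array([ 1.06597244e+00,  2.76558481e-01,  1.50600126e+00,  1.58694703e-05,
        1.36071675e+00, -1.20996190e-01]), 'qd': array([-4.94862596e-04, -1.07439628e-03, -3.73743707e-03, -1.05829270e-03,
        4.69799357e-05, -1.73401732e-03]), 'effort': array([ 1.27414871e-03, -4.17705238e+01, -2.46404654e+01, -1.83454922e-04,
        5.80365289e-03,  8.00358350e-06]), 'position': array([0.21510583, 0.53277588, 0.24951305]), 'ee_rot': array([-2.66549398e-04,  1.90739521e-01,  9.81640324e-01, -7.98649949e-04]), 'contact_force': array([-0.06818388,  0.0350026 ,  0.2722428 ]), 'moment': array([ 0.01972845, -0.01968167, -0.00284469]), 'gripper_force': 0.0, 'width': 0.08554455067318532}
```

View pics/top0.png

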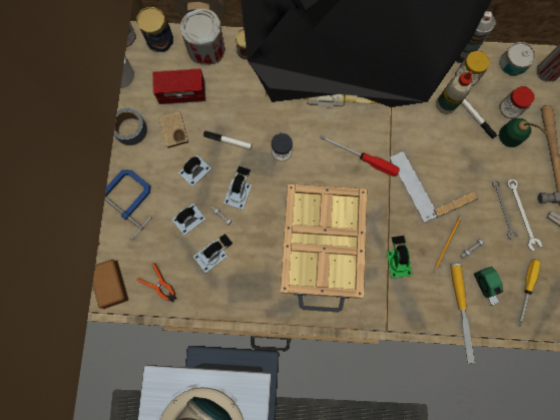

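View pics/scene0.png

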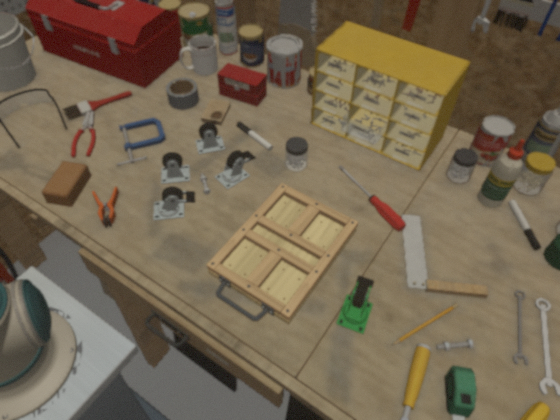

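The top view shows the fixed casters at about (195,168) and (188,218), and the swivels at (238,187) and (212,253). The dolly spans (283-367, 185-297) with its handle at the bottom, the jar is at (282,147), and the green decoy is at (400,258). The scene view agrees.

```bash
python3 - <<'E'
from h import *
im=cv2.imread('pics/top0.png')
c=cv2.resize(im[145:305,160:375],None,fx=3.7,fy=3.7,interpolation=cv2.INTER_CUBIC);cv2.imwrite('pics/crop0.png',c)
hsv=cv2.cvtColor(im,cv2.COLOR_BGR2HSV)
# plates: bluish/bright low-saturation
m=((hsv[:,:,2]>120)&(im[:,:,0].astype(int)>im[:,:,2]-5)).astype(np.uint8)
m[:, :165]=0;m[:,262:]=0;m[:150]=0;m[280:]=0
m=cv2.morphologyEx(m,cv2.MORPH_CLOSE,np.ones((3,3)))
n,l,s,ce=cv2.connectedComponentsWithStats(m)
for i in range(1,n):
    if s[i,4]<40: continue
    p=np.argwhere(l==i)[:,::-1].astype(np.float32)
    w=onz('top',p,0.004)[:,:2].astype(np.float32)
    r=cv2.minAreaRect(w);b=cv2.boxPoints(r)
    print(s[i],np.round(r[0],4),np.round(r[1],4),round(r[2],1))
# dolly: frame battens orange-ish
m=((hsv[:,:,0]<24)&(hsv[:,:,1]>60)&(hsv[:,:,2]>150)).astype(np.uint8)
m[:170]=0;m[310:]=0;m[:,:270]=0;m[:,380:]=0
cv2.imwrite('pics/mask.png',m*255)
k,_=cv2.findContours(m,cv2.RETR_EXTERNAL,cv2.CHAIN_APPROX_NONE);k=max(k,key=cv2.contourArea)
r=cv2.minAreaRect(onz('top',k[:,0],0.036)[:,:2].astype(np.float32));print('dolly',r)
print('jar',onz('top',[[282,142]],0.076), 'pocket edges')
E
```

```text
[179 155  32  31 269] [0.6652 0.0816] [0.0542 0.0713] 48.9
[224 179  27  30 355] [ 0.6068 -0.0383] [0.0548 0.071 ] 76.0
[172 204  33  31 274] [0.5304 0.0857] [0.0549 0.0712] 42.0
[193 244  34  29 337] [0.4369 0.0175] [0.0559 0.0776] 41.6
dolly ((0.49346667528152466, -0.27562403678894043), (0.21280768513679504, 0.2844838798046112), 89.82463836669922)
jar [[ 0.73514709 -0.15102888  0.076     ]] pocket edges
```

View pics/crop0.png

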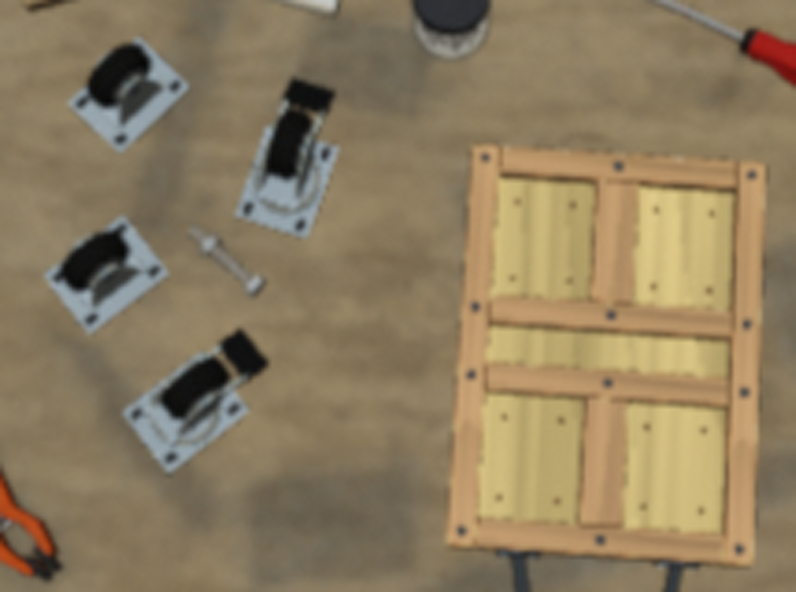

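The crop shows four clean plates, and both swivel pedals point up and to the right. The pockets line up with world x and the handle is towards the robot. Next I'll check the plate corners and grasp points, then move.

```bash
python3 - <<'E'
from h import *
f=lambda a:(np.array(a,float)+.5)/3.7-.5+[160,145]
C={'fa':[(69,102),(121,150),(188,87),.0],'fb':[(46,275),(91,331),(168,270),0],'s1':[(237,215),(302,236),(337,150),16],'s2':[(124,412),(170,472),(246,408),16]}
for k,(a,b,c,g) in C.items():
    w=onz('top',f([a,b,c]),.004)[:,:2];h=w[2]-w[1];ce=(w[0]+w[2])/2;t=np.arctan2(h[1],h[0])
    print(k,ce.round(4),'len',np.linalg.norm(h).round(3),np.linalg.norm(w[1]-w[0]).round(3),'deg',np.degrees(t).round(1),'grasp',(ce+g/1e3*np.array([np.cos(t),np.sin(t)])).round(4))
w=onz('top',f([(498,177),(735,190),(724,531),(478,517)]),.03);print('pocket outer',w.round(4),w.mean(0))
E
python3 -m inch '[{"claw":0.2,"travel":[0.9,-1,0],"turn":0},{"claw":0.2,"travel":[0.9,-1,0],"turn":0}]'
```

```text
fa [0.6652 0.0827] len 0.067 0.054 deg -41.2 grasp [0.6652 0.0827]
fb [0.5315 0.0853] len 0.07 0.053 deg -46.8 grasp [0.5315 0.0853]
s1 [ 0.6062 -0.0387] len 0.069 0.05 deg -17.3 grasp [ 0.6215 -0.0435]
s2 [0.4361 0.0203] len 0.069 0.054 deg -45.7 grasp [0.4473 0.0088]
pocket outer [[ 0.6133 -0.1911  0.03  ]
 [ 0.6143 -0.3604  0.03  ]
 [ 0.3729 -0.3601  0.03  ]
 [ 0.3719 -0.191   0.03  ]] [ 0.4930978  -0.27566037  0.03      ]
clock: 0.3
position: [0.282, 0.4586, 0.2496]
ee_rot: [-0.0, 0.189, 0.982, -0.0]
contact_force: [0.5, 0.6, 0.2]
width: 0.0592
gripper_force: 0.0
```

```bash
python3 -m inch '[{"claw":0.1,"travel":[0.88,-0.86,0],"turn":-0.1},{"claw":0.1,"travel":[0.88,-0.86,0],"turn":-0.1},{"claw":0.1,"travel":[0.88,-0.86,0],"turn":-0.1},{"claw":0.1,"travel":[0.88,-0.86,0],"turn":-0.1},{"claw":0.1,"travel":[0.88,-0.86,0],"turn":-0.1}]' 40
python3 -m inch '[{"claw":0.1,"travel":[0.88,-0.86,-0.3],"turn":0},{"claw":0.1,"travel":[0.88,-0.86,-0.3],"turn":0},{"claw":0.1,"travel":[0.88,-0.86,-0.3],"turn":0},{"claw":0.1,"travel":[0.88,-0.86,-0.3],"turn":0},{"claw":0.1,"travel":[0.88,-0.86,-0.3],"turn":0}]'
```

```text
clock: 0.8
position: [0.4594, 0.285, 0.25]
ee_rot: [-0.0, 0.342, 0.94, -0.0]
contact_force: [0.3, 0.8, -0.7]
width: 0.047
gripper_force: 0.0
clock: 1.3
position: [0.6329, 0.1155, 0.1901]
ee_rot: [-0.0, 0.342, 0.94, -0.0]
contact_force: [0.6, 0.6, -0.4]
width: 0.0467
gripper_force: 0.0
```

```bash
python3 -m inch '[{"claw":0.1,"travel":[0.16,-0.165,0],"turn":-0.005},{"claw":0.1,"travel":[0.16,-0.165,-0.25],"turn":-0.005},{"claw":0.1,"travel":[0.16,-0.165,-0.45],"turn":-0.005},{"claw":0.1,"travel":[0.16,-0.165,-0.6],"turn":-0.005},{"claw":0.1,"travel":[0.16,-0.165,-0.7],"turn":-0.005}]'
python3 -m inch '[{"claw":-0.8,"travel":[0,0,0],"turn":0},{"claw":-0.8,"travel":[0,0,0],"turn":0},{"claw":-0.8,"travel":[0,0,0],"turn":0},{"claw":-0.8,"travel":[0,0,0],"turn":0}]' 40
python3 -c "
from h import *
snap('scene','s1.png');im=cv2.imread('pics/s1.png')[90:250,120:320];cv2.imwrite('pics/s1c.png',cv2.resize(im,None,fx=3,fy=3))"
```

```text
clock: 1.8
position: [0.662, 0.0838, 0.0475]
ee_rot: [-0.003, 0.35, 0.937, -0.001]
contact_force: [-0.2, 0.2, 0.3]
width: 0.0467
gripper_force: 0.0
clock: 2.2
position: [0.6647, 0.0842, 0.0525]
ee_rot: [0.001, 0.349, 0.937, 0.0]
contact_force: [-0.1, -0.2, -2.6]
width: 0.0293
gripper_force: 44.3
```

View pics/s1c.png

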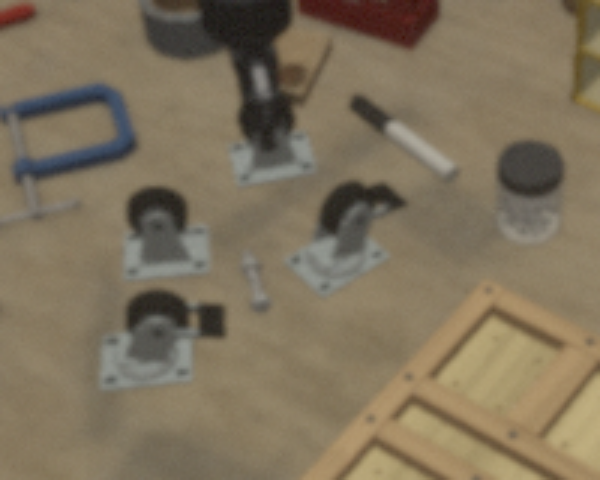

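The fixed caster is gripped (29 mm wide, 44 N) and nothing else has moved. Lifting it and carrying it to plain_right.

```bash
python3 -m inch '[{"claw":-0.8,"travel":[0,0,0.25],"turn":0},{"claw":-0.8,"travel":[0,0,0.5],"turn":0},{"claw":-0.8,"travel":[-0.05,-0.2,0.57],"turn":0.04},{"claw":-0.8,"travel":[-0.1,-0.4,0.57],"turn":0.08},{"claw":-0.8,"travel":[-0.15,-0.6,0.57],"turn":0.12}]'
python3 -m inch '[{"claw":-0.8,"travel":[-0.3,-1,0],"turn":0.107},{"claw":-0.8,"travel":[-0.3,-1,0],"turn":0.107},{"claw":-0.8,"travel":[-0.3,-1,0],"turn":0.107},{"claw":-0.8,"travel":[-0.3,-1,0],"turn":0.107},{"claw":-0.8,"travel":[-0.3,-1,0],"turn":0.107}]'
```

```text
clock: 2.75
position: [0.6341, -0.0368, 0.1674]
ee_rot: [0.002, 0.164, 0.986, -0.0]
contact_force: [-0.1, -0.8, -2.3]
width: 0.0296
gripper_force: 44.3
clock: 3.25
position: [0.5725, -0.2411, 0.1661]
ee_rot: [0.0, 0.002, 1.0, -0.002]
contact_force: [0.1, -0.0, -2.8]
width: 0.0293
gripper_force: 44.5
```

```bash
python3 -m inch '[{"claw":-0.8,"travel":[0,-0.2,0],"turn":0},{"claw":-0.8,"travel":[0,-0.42,0],"turn":0},{"claw":-0.8,"travel":[0,-0.42,0],"turn":0},{"claw":-0.8,"travel":[0,-0.42,-0.2],"turn":0},{"claw":-0.8,"travel":[0,-0.42,-0.35],"turn":0}]'
python3 -c "
from h import *
print(get_state()['position'])
im=snap('top','p1.png')[170:310,270:390,::-1];cv2.imwrite('pics/p1c.png',cv2.resize(im,None,fx=4,fy=4))"
```

```text
clock: 3.75
position: [0.5742, -0.3197, 0.0951]
ee_rot: [0.001, 0.001, 1.0, -0.0]
contact_force: [-0.2, 0.5, -2.5]
width: 0.0296
gripper_force: 44.4
[ 0.57420596 -0.31974831  0.0951062 ]
```

View pics/p1c.png

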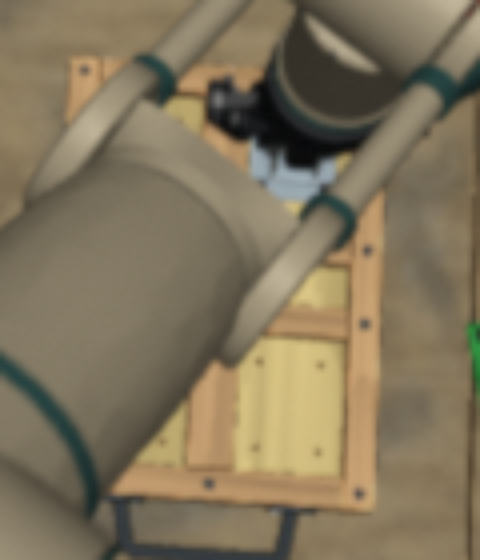

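The arm mostly hides the pocket, but the plate is over it at about (290,180) in the crop. I'll correct a few millimetres, lower and check the contact.

```bash
python3 -m inch '[{"claw":-0.8,"travel":[-0.015,-0.03,0],"turn":0},{"claw":-0.8,"travel":[-0.015,-0.03,-0.05],"turn":0},{"claw":-0.8,"travel":[-0.015,-0.03,-0.1],"turn":0},{"claw":-0.8,"travel":[-0.015,-0.03,-0.1],"turn":0}]'
```

```text
clock: 4.2
position: [0.5706, -0.3255, 0.0747]
ee_rot: [-0.0, 0.0, 1.0, 0.0]
contact_force: [0.6, 0.2, -2.8]
width: 0.0295
gripper_force: 44.4
```

```bash
python3 -m inch '[{"claw":-0.8,"travel":[0,0,-0.015],"turn":0},{"claw":-0.8,"travel":[0,0,-0.02],"turn":0},{"claw":-0.8,"travel":[0,0,-0.02],"turn":0}]'
```

```text
clock: 4.5
position: [0.5711, -0.3259, 0.0713]
ee_rot: [0.0, 0.0, 1.0, -0.0]
contact_force: [-0.0, -0.4, -2.8]
width: 0.0294
gripper_force: 44.4
```

```bash
python3 -m inch '[{"claw":0.1,"travel":[0,0,-0.004],"turn":0},{"claw":0.1,"travel":[0,0,-0.004],"turn":0},{"claw":0.1,"travel":[0,0,-0.004],"turn":0},{"claw":0.1,"travel":[0,0,0.25],"turn":0},{"claw":0.1,"travel":[0,0,0.48],"turn":0}]'
python3 -m inch '[{"claw":0.1,"travel":[-0.1,1,0],"turn":-0.13},{"claw":0.1,"travel":[-0.1,1,0],"turn":-0.13},{"claw":0.1,"travel":[-0.1,1,0],"turn":-0.13},{"claw":0.1,"travel":[-0.1,1,0],"turn":-0.13},{"claw":0.1,"travel":[-0.1,1,0],"turn":-0.13}]'
python3 -m inch '[{"claw":0.1,"travel":[-0.1,1,0],"turn":-0.13},{"claw":0.1,"travel":[-0.1,1,0],"turn":-0.13},{"claw":0.1,"travel":[-0.1,1,0],"turn":-0.13},{"claw":0.1,"travel":[-0.1,1,0],"turn":-0.13},{"claw":0.1,"travel":[-0.1,1,0],"turn":-0.13}]'
python3 -c "
from h import *
im=snap('scene','s2.png')[90:320,140:370,::-1];cv2.imwrite('pics/s2c.png',cv2.resize(im,None,fx=2.6,fy=2.6))"
```

```text
clock: 5.0
position: [0.5703, -0.3255, 0.1671]
ee_rot: [-0.001, 0.0, 1.0, 0.001]
contact_force: [0.1, -0.9, 0.9]
width: 0.0469
gripper_force: 0.0
clock: 5.5
position: [0.5492, -0.12, 0.1676]
ee_rot: [-0.001, 0.201, 0.98, 0.002]
contact_force: [0.2, -0.0, 0.6]
width: 0.0472
gripper_force: 0.0
clock: 6.0
position: [0.5302, 0.0784, 0.1675]
ee_rot: [-0.0, 0.395, 0.919, 0.001]
contact_force: [-0.1, -1.4, 0.2]
width: 0.0473
gripper_force: 0.0
```

View pics/s2c.png

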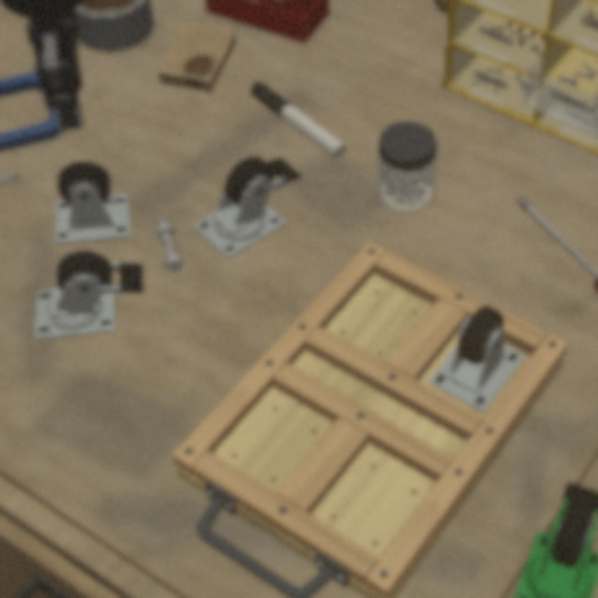

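The first fixed caster lies flat and centred in plain_right, at about (480,360) in the crop. Now the second fixed caster.

```bash
python3 -m inch '[{"claw":0.1,"travel":[0,0.035,-0.1],"turn":0},{"claw":0.1,"travel":[0,0.035,-0.25],"turn":0},{"claw":0.1,"travel":[0,0.035,-0.45],"turn":0},{"claw":0.1,"travel":[0,0.035,-0.585],"turn":0},{"claw":0.1,"travel":[0,0.035,-0.585],"turn":0}]'
python3 -m inch '[{"claw":-0.8,"travel":[0,0,0],"turn":0},{"claw":-0.8,"travel":[0,0,0],"turn":0},{"claw":-0.8,"travel":[0,0,0],"turn":0},{"claw":-0.8,"travel":[0,0,0],"turn":0}]' 40
```

```text
clock: 6.55
position: [0.5285, 0.0794, 0.0469]
ee_rot: [-0.003, 0.398, 0.917, -0.002]
contact_force: [-0.9, -0.2, 0.8]
width: 0.0471
gripper_force: 0.0
clock: 6.95
position: [0.5316, 0.081, 0.0513]
ee_rot: [0.001, 0.397, 0.918, 0.0]
contact_force: [-0.0, 0.1, -1.4]
width: 0.0291
gripper_force: 43.0
```

```bash
python3 -m inch '[{"claw":-0.8,"travel":[0,0,0.25],"turn":0},{"claw":-0.8,"travel":[0,0,0.5],"turn":0},{"claw":-0.8,"travel":[0.03,-0.2,0.57],"turn":0.04},{"claw":-0.8,"travel":[0.06,-0.4,0.57],"turn":0.08},{"claw":-0.8,"travel":[0.09,-0.6,0.57],"turn":0.12}]'
python3 -m inch '[{"claw":-0.8,"travel":[0.125,-0.935,0],"turn":0.14},{"claw":-0.8,"travel":[0.125,-0.935,0],"turn":0.14},{"claw":-0.8,"travel":[0.125,-0.935,0],"turn":0.14},{"claw":-0.8,"travel":[0.125,-0.935,0],"turn":0.14},{"claw":-0.8,"travel":[0.125,-0.935,0],"turn":0.14}]'
```

```text
clock: 7.45
position: [0.5495, -0.0399, 0.1661]
ee_rot: [0.002, 0.215, 0.977, 0.0]
contact_force: [0.5, -0.3, -2.2]
width: 0.0297
gripper_force: 43.1
clock: 7.95
position: [0.575, -0.2324, 0.1646]
ee_rot: [0.001, 0.003, 1.0, -0.002]
contact_force: [1.0, -0.2, -2.1]
width: 0.0291
gripper_force: 43.0
```

```bash
python3 -m inch '[{"claw":-0.8,"travel":[-0.005,0.03,0],"turn":0.002},{"claw":-0.8,"travel":[-0.005,0.03,-0.15],"turn":0.002},{"claw":-0.8,"travel":[-0.005,0.03,-0.3],"turn":0.002},{"claw":-0.8,"travel":[-0.005,0.03,-0.42],"turn":0.002},{"claw":-0.8,"travel":[-0.005,0.03,-0.42],"turn":0.002}]'
python3 -m inch '[{"claw":-0.8,"travel":[0,0,-0.02],"turn":0},{"claw":-0.8,"travel":[0,0,-0.04],"turn":0},{"claw":-0.8,"travel":[0,0,-0.04],"turn":0}]'
```

```text
clock: 8.45
position: [0.5732, -0.2201, 0.0839]
ee_rot: [0.001, -0.004, 1.0, -0.002]
contact_force: [-5.6, -4.2, 13.4]
width: 0.0295
gripper_force: 73.9
clock: 8.75
position: [0.5734, -0.2205, 0.0833]
ee_rot: [0.003, -0.005, 1.0, -0.003]
contact_force: [-14.3, -2.3, 52.6]
width: 0.0293
gripper_force: 87.5
```

Contact came too early: the plate is on a batten because y is about 6 mm off. Lifting back up to look.

```bash
python3 -m inch '[{"claw":-0.8,"travel":[0,0,0.1],"turn":0},{"claw":-0.8,"travel":[0,0,0.15],"turn":0},{"claw":-0.8,"travel":[0,0,0.15],"turn":0}]'
python3 -c "
from h import *
print(get_state()['position'])
a=snap('scene','s3.png')[150:330,200:370,::-1]
b=snap('top','p3.png')[170:310,270:390,::-1]
r=lambda i:cv2.resize(i,(400,int(400*i.shape[0]/i.shape[1])))
a,b=r(a),r(b);h=min(a.shape[0],b.shape[0]);cv2.imwrite('pics/c3.png',np.hstack([a[:h],b[:h]]))"
```

```text
clock: 9.05
position: [0.5738, -0.2186, 0.1039]
ee_rot: [0.002, -0.004, 1.0, -0.0]
contact_force: [-0.0, 0.4, -1.3]
width: 0.0293
gripper_force: 58.8
[ 0.57376514 -0.2186152   0.10387442]
```

View pics/c3.png

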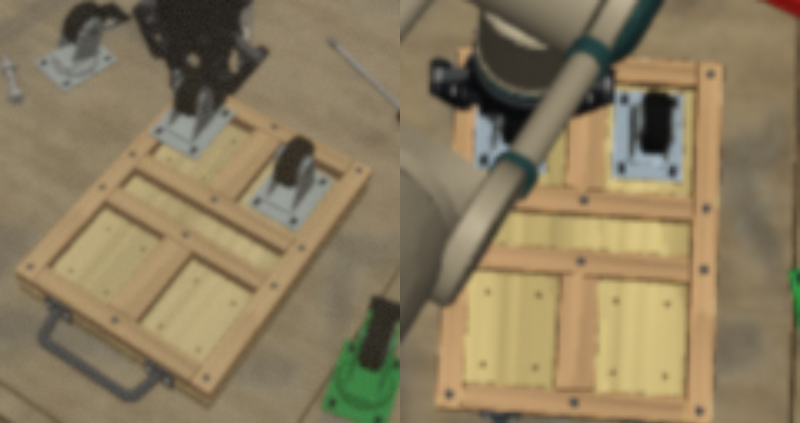

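The left view shows the held plate lapping over the dolly's left batten at about (150-190,130). The placed caster sits inside its pocket. Next: where the held plate's near edge is.

```bash
python3 - <<'E'
from h import *
im=cv2.imread('pics/p3.png');s=cv2.imread('pics/s3.png')
for n,i in(('top',im),('scene',s)):
    hsv=cv2.cvtColor(i,cv2.COLOR_BGR2HSV)
    m=((hsv[:,:,2]>105)&(i[:,:,0].astype(int)>i[:,:,2]+8)).astype(np.uint8)
    q=proj(n,[[.5738-.003,-.2186,.055],[.571,-.326,.022]]).round().astype(int)
    for (u,v),z in zip(q,(.056,.022)):
        mm=np.zeros_like(m);mm[v-25:v+26,u-25:u+26]=m[v-25:v+26,u-25:u+26]
        k,_=cv2.findContours(mm,0,2);k=[c for c in k if cv2.contourArea(c)>15]
        for c in k:
            w=onz(n,c[:,0],z); print(n,z,cv2.contourArea(c),'x',w[:,0].min().round(4),w[:,0].max().round(4),'y',w[:,1].min().round(4),w[:,1].max().round(4))
a=s[150:240,250:330];cv2.imwrite('pics/c4.png',cv2.resize(a,None,fx=7,fy=7,interpolation=2)[:600])
E
```

```text
top 0.056 63.5 x 0.5366 0.5736 y -0.2139 -0.1895
top 0.022 193.0 x 0.5417 0.6081 y -0.3499 -0.2974
```

View pics/c4.png

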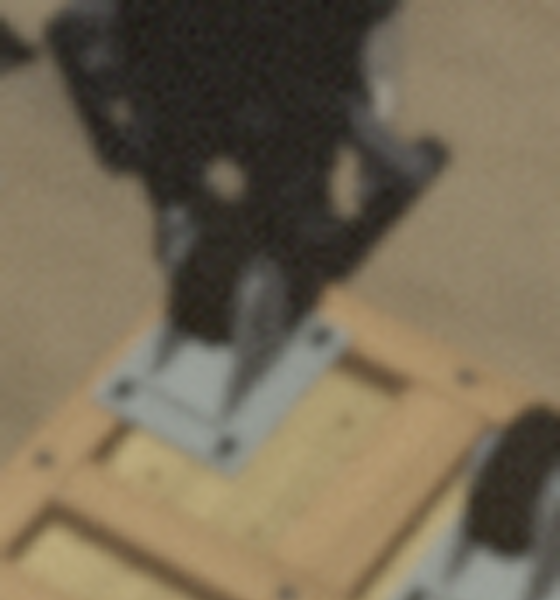

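The held plate's near edge gives a centre of about (0.573, -0.2175), so it needs roughly -8 mm in y. Trying again with checks on the way down.

```bash
python3 -m inch '[{"claw":-0.8,"travel":[0,-0.042,0],"turn":0},{"claw":-0.8,"travel":[0,-0.042,0],"turn":0},{"claw":-0.8,"travel":[0,-0.042,0],"turn":0}]' 40
python3 -m inch '[{"claw":-0.8,"travel":[0,0,-0.05],"turn":0},{"claw":-0.8,"travel":[0,0,-0.09],"turn":0},{"claw":-0.8,"travel":[0,0,-0.09],"turn":0}]'
```

```text
clock: 9.45
position: [0.5726, -0.2285, 0.1009]
ee_rot: [-0.001, -0.003, 1.0, 0.001]
contact_force: [0.1, 0.3, -0.7]
width: 0.0296
gripper_force: 58.8
clock: 9.75
position: [0.5716, -0.2276, 0.082]
ee_rot: [-0.002, -0.003, 1.0, 0.001]
contact_force: [-0.5, 0.1, -1.9]
width: 0.0292
gripper_force: 58.7
```

```bash
python3 -m inch '[{"claw":-0.8,"travel":[0.005,0.005,-0.02],"turn":0},{"claw":-0.8,"travel":[0.005,0.005,-0.03],"turn":0},{"claw":-0.8,"travel":[0.005,0.005,-0.03],"turn":0}]'
python3 -m inch '[{"claw":-0.8,"travel":[0,0,-0.02],"turn":0},{"claw":-0.8,"travel":[0,0,-0.025],"turn":0},{"claw":-0.8,"travel":[0,0,-0.025],"turn":0}]'
```

```text
clock: 10.05
position: [0.5738, -0.2272, 0.0778]
ee_rot: [-0.0, -0.003, 1.0, 0.0]
contact_force: [-0.3, 0.1, -1.9]
width: 0.0292
gripper_force: 58.7
clock: 10.35
position: [0.5738, -0.2272, 0.0729]
ee_rot: [-0.0, -0.003, 1.0, 0.0]
contact_force: [-0.0, -0.3, -1.0]
width: 0.0293
gripper_force: 58.7
```

```bash
python3 -m inch '[{"claw":-0.8,"travel":[0,0,-0.012],"turn":0},{"claw":-0.8,"travel":[0,0,-0.018],"turn":0},{"claw":-0.8,"travel":[0,0,-0.018],"turn":0}]'; python3 -m inch '[{"claw":-0.8,"travel":[0,0,-0.01],"turn":0},{"claw":-0.8,"travel":[0,0,-0.01],"turn":0}]'
```

```text
clock: 10.65
position: [0.5738, -0.2272, 0.0693]
ee_rot: [-0.0, -0.003, 1.0, 0.0]
contact_force: [-0.6, 0.3, -1.0]
width: 0.0292
gripper_force: 58.7
clock: 10.85
position: [0.5739, -0.2272, 0.0677]
ee_rot: [0.0, -0.003, 1.0, 0.0]
contact_force: [-0.0, 2.3, 0.2]
width: 0.0295
gripper_force: 47.2
```

```bash
python3 -m inch '[{"claw":0.1,"travel":[0,0,0],"turn":0},{"claw":0.1,"travel":[0,0,0],"turn":0},{"claw":0.1,"travel":[0,0,0],"turn":0},{"claw":0.1,"travel":[0,0,0.25],"turn":0},{"claw":0.1,"travel":[0,0,0.5],"turn":0}]'
python3 -m inch '[{"claw":0.1,"travel":[0.24,0.92,0],"turn":-0.087},{"claw":0.1,"travel":[0.24,0.92,0],"turn":-0.087},{"claw":0.1,"travel":[0.24,0.92,0],"turn":-0.087},{"claw":0.1,"travel":[0.24,0.92,0],"turn":-0.087},{"claw":0.1,"travel":[0.24,0.92,0],"turn":-0.087}]'
python3 -c "
from h import *
im=snap('scene','s5.png')[110:320,140:370,::-1];cv2.imwrite('pics/s5c.png',cv2.resize(im,None,fx=2.6,fy=2.6))"
```

```text
clock: 11.35
position: [0.5729, -0.2268, 0.1669]
ee_rot: [-0.002, -0.003, 1.0, 0.001]
contact_force: [0.9, -0.2, 1.2]
width: 0.0469
gripper_force: 0.0
clock: 11.85
position: [0.6229, -0.0379, 0.1676]
ee_rot: [0.0, 0.131, 0.991, 0.001]
contact_force: [0.1, 0.1, 0.3]
width: 0.0473
gripper_force: 0.0
```

View pics/s5c.png

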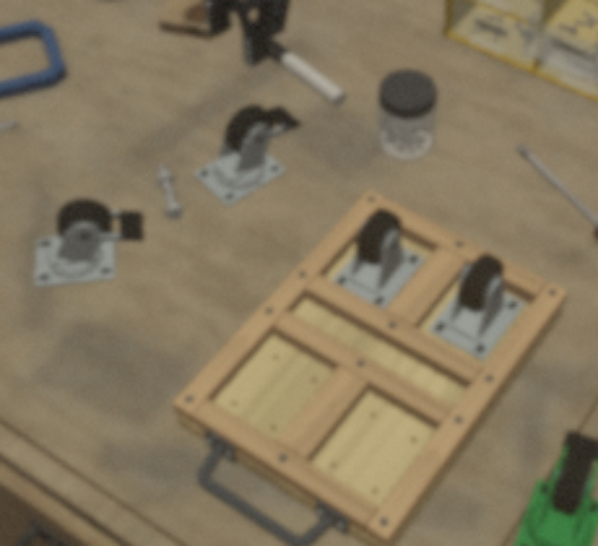

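Both fixed casters lie flat in their pockets. Now the first swivel; descending on it.

```bash
python3 -m inch '[{"claw":0.1,"travel":[0,0,-0.1],"turn":0},{"claw":0.1,"travel":[0,0,-0.25],"turn":0},{"claw":0.1,"travel":[0,0,-0.45],"turn":0},{"claw":0.1,"travel":[0,0,-0.585],"turn":0},{"claw":0.1,"travel":[0,0,-0.585],"turn":0}]'
python3 -m inch '[{"claw":-0.8,"travel":[0,0,0],"turn":0},{"claw":-0.8,"travel":[0,0,0],"turn":0},{"claw":-0.8,"travel":[0,0,0],"turn":0},{"claw":-0.8,"travel":[0,0,0],"turn":0}]' 40
```

```text
clock: 12.4
position: [0.6184, -0.0442, 0.0465]
ee_rot: [-0.005, 0.134, 0.991, -0.0]
contact_force: [-0.7, -0.3, -0.1]
width: 0.0468
gripper_force: 0.0
clock: 12.8
position: [0.6226, -0.0435, 0.0518]
ee_rot: [0.001, 0.133, 0.991, -0.0]
contact_force: [0.2, -0.4, -3.1]
width: 0.0292
gripper_force: 43.8
```

```bash
python3 -m inch '[{"claw":-0.8,"travel":[0,0,0.25],"turn":0},{"claw":-0.8,"travel":[0,0,0.5],"turn":0},{"claw":-0.8,"travel":[-0.1,-0.15,0.57],"turn":0.03},{"claw":-0.8,"travel":[-0.2,-0.3,0.57],"turn":0.06},{"claw":-0.8,"travel":[-0.32,-0.47,0.57],"turn":0.085}]'
python3 -m inch '[{"claw":-0.8,"travel":[-0.633,-0.943,0],"turn":0},{"claw":-0.8,"travel":[-0.633,-0.943,0],"turn":0},{"claw":-0.8,"travel":[-0.633,-0.943,0],"turn":0},{"claw":-0.8,"travel":[-0.633,-0.943,0],"turn":0},{"claw":-0.8,"travel":[-0.633,-0.943,0],"turn":0}]'
python3 -m inch '[{"claw":-0.8,"travel":[0,0,0],"turn":0},{"claw":-0.8,"travel":[0,0,-0.1],"turn":0},{"claw":-0.8,"travel":[0,0,-0.2],"turn":0},{"claw":-0.8,"travel":[0,0,-0.25],"turn":0},{"claw":-0.8,"travel":[0,0,-0.25],"turn":0}]'
```

```text
clock: 13.3
position: [0.5582, -0.1378, 0.1664]
ee_rot: [0.002, -0.002, 1.0, -0.001]
contact_force: [0.4, -0.8, -2.3]
width: 0.029
gripper_force: 43.9
clock: 13.8
position: [0.4292, -0.3288, 0.1654]
ee_rot: [0.0, 0.001, 1.0, -0.001]
contact_force: [0.7, 0.4, -2.4]
width: 0.0293
gripper_force: 43.8
clock: 14.3
position: [0.431, -0.3245, 0.1134]
ee_rot: [-0.001, -0.0, 1.0, 0.001]
contact_force: [-0.5, -0.2, -1.9]
width: 0.0295
gripper_force: 43.8
```

Check from the scene camera before lowering into the pocket.

```bash
python3 -m inch '[{"claw":-0.8,"travel":[0.005,-0.005,-0.05],"turn":0},{"claw":-0.8,"travel":[0.005,-0.005,-0.1],"turn":0},{"claw":-0.8,"travel":[0.005,-0.005,-0.1],"turn":0}]'
python3 -c "
from h import *
im=snap('scene','s6.png')[190:320,200:370,::-1];cv2.imwrite('pics/s6c.png',cv2.resize(im,None,fx=4,fy=4,interpolation=2))"
```

```text
clock: 14.6
position: [0.4318, -0.3262, 0.0933]
ee_rot: [-0.001, 0.0, 1.0, 0.001]
contact_force: [-0.3, -0.0, -2.1]
width: 0.0292
gripper_force: 43.8
```

View pics/s6c.png

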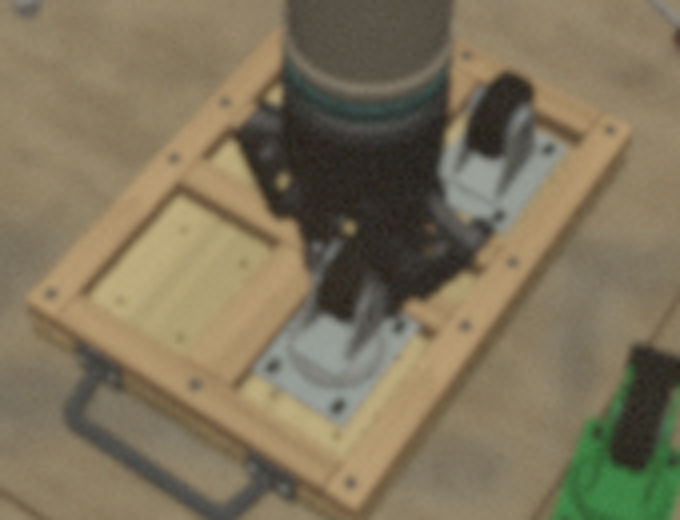

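The plate is above the pocket, with its near corners at crop (255,370) and (345,425). Checking those at the plate's height.

```bash
python3 -c "
from h import *
f=lambda a:(np.array(a,float)+.5)/4-.5+[200,190]
print(onz('scene',f([(255,370),(345,425)]),.0455).round(4),'want x .379 y -.298,-.354')"
python3 -m inch '[{"claw":-0.8,"travel":[0,0,-0.04],"turn":0},{"claw":-0.8,"travel":[0,0,-0.07],"turn":0},{"claw":-0.8,"travel":[0,0,-0.07],"turn":0}]'
```

```text
[[ 0.3813 -0.3002  0.0455]
 [ 0.3814 -0.3549  0.0455]] want x .379 y -.298,-.354
clock: 14.95
position: [0.4318, -0.3264, 0.0795]
ee_rot: [-0.001, 0.0, 1.0, 0.001]
contact_force: [-0.1, 0.6, -1.9]
width: 0.0294
gripper_force: 43.8
```

Within about 2 mm. Lowering the rest of the way, releasing and moving to swivel 2.

```bash
python3 -m inch '[{"claw":-0.8,"travel":[-0.005,0.005,-0.02],"turn":0},{"claw":-0.8,"travel":[-0.005,0.005,-0.043],"turn":0},{"claw":-0.8,"travel":[-0.005,0.005,-0.043],"turn":0}]'
python3 -m inch '[{"claw":0.1,"travel":[0,0,-0.004],"turn":0},{"claw":0.1,"travel":[0,0,-0.004],"turn":0},{"claw":0.1,"travel":[0,0,-0.004],"turn":0},{"claw":0.1,"travel":[0,0,0.25],"turn":0},{"claw":0.1,"travel":[0,0,0.48],"turn":0}]'
```

```text
clock: 15.25
position: [0.4309, -0.3255, 0.0713]
ee_rot: [-0.0, 0.0, 1.0, 0.0]
contact_force: [0.2, -0.5, -2.0]
width: 0.0293
gripper_force: 43.8
clock: 15.75
position: [0.4308, -0.3254, 0.1682]
ee_rot: [-0.001, 0.0, 1.0, 0.001]
contact_force: [1.2, 0.0, 0.2]
width: 0.0468
gripper_force: 0.0
```

```bash
python3 -m inch '[{"claw":0.1,"travel":[0.04,0.835,0],"turn":-0.13},{"claw":0.1,"travel":[0.04,0.835,0],"turn":-0.13},{"claw":0.1,"travel":[0.04,0.835,0],"turn":-0.13},{"claw":0.1,"travel":[0.04,0.835,0],"turn":-0.13},{"claw":0.1,"travel":[0.04,0.835,0],"turn":-0.13}]'
python3 -m inch '[{"claw":0.1,"travel":[0.042,0.835,0],"turn":-0.13},{"claw":0.1,"travel":[0.042,0.835,0],"turn":-0.13},{"claw":0.1,"travel":[0.042,0.835,0],"turn":-0.13},{"claw":0.1,"travel":[0.042,0.835,0],"turn":-0.13},{"claw":0.1,"travel":[0.042,0.835,0],"turn":-0.13}]'
python3 -m inch '[{"claw":0.1,"travel":[0,0,0],"turn":0},{"claw":0.1,"travel":[0,0,-0.15],"turn":0},{"claw":0.1,"travel":[0,0,-0.25],"turn":0}]'
python3 -c "
from h import *
im=snap('scene','s7.png')[150:320,130:370,::-1];cv2.imwrite('pics/s7c.png',cv2.resize(im,None,fx=3.2,fy=3.2,interpolation=2))"
```

```text
clock: 16.25
position: [0.4388, -0.1561, 0.1683]
ee_rot: [0.0, 0.201, 0.98, 0.0]
contact_force: [0.4, -0.1, 0.1]
width: 0.0469
gripper_force: 0.0
clock: 16.75
position: [0.4481, 0.0107, 0.1682]
ee_rot: [0.0, 0.396, 0.918, 0.001]
contact_force: [0.1, -1.0, 0.2]
width: 0.0472
gripper_force: 0.0
clock: 17.05
position: [0.4483, 0.0062, 0.1173]
ee_rot: [0.001, 0.398, 0.917, -0.0]
contact_force: [-0.4, -0.5, 0.1]
width: 0.0469
gripper_force: 0.0
```

View pics/s7c.png

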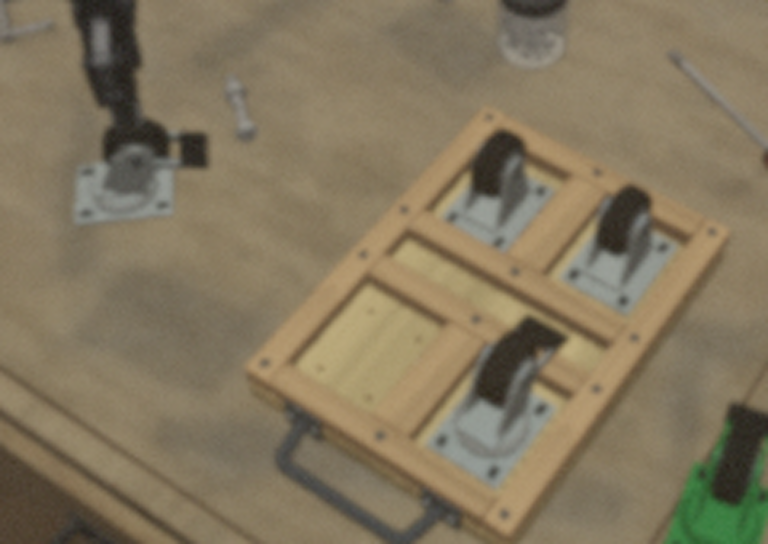

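All three placed casters lie flat in their pockets, and the gripper stands over the last swivel at about (125,150).

```bash
python3 -m inch '[{"claw":0.1,"travel":[0,0.008,-0.1],"turn":0},{"claw":0.1,"travel":[0,0.008,-0.25],"turn":0},{"claw":0.1,"travel":[0,0.008,-0.335],"turn":0},{"claw":0.1,"travel":[0,0.008,-0.335],"turn":0}]'
python3 -m inch '[{"claw":-0.8,"travel":[0,0,0],"turn":0},{"claw":-0.8,"travel":[0,0,0],"turn":0},{"claw":-0.8,"travel":[0,0,0],"turn":0},{"claw":-0.8,"travel":[0,0,0],"turn":0}]' 40
```

```text
clock: 17.5
position: [0.4466, 0.0082, 0.0494]
ee_rot: [-0.002, 0.398, 0.917, -0.001]
contact_force: [-0.5, 0.5, 0.6]
width: 0.0468
gripper_force: 0.0
clock: 17.9
position: [0.4485, 0.0094, 0.0518]
ee_rot: [0.001, 0.397, 0.918, 0.0]
contact_force: [0.0, -1.2, 1.2]
width: 0.0292
gripper_force: 40.7
```

```bash
python3 -m inch '[{"claw":-0.8,"travel":[0,0,0.25],"turn":0},{"claw":-0.8,"travel":[0,0,0.5],"turn":0},{"claw":-0.8,"travel":[-0.02,-0.15,0.57],"turn":0.04},{"claw":-0.8,"travel":[-0.03,-0.3,0.57],"turn":0.08},{"claw":-0.8,"travel":[-0.04,-0.45,0.57],"turn":0.12}]'
python3 -m inch '[{"claw":-0.8,"travel":[-0.045,-0.727,0],"turn":0.14},{"claw":-0.8,"travel":[-0.045,-0.727,0],"turn":0.14},{"claw":-0.8,"travel":[-0.045,-0.727,0],"turn":0.14},{"claw":-0.8,"travel":[-0.045,-0.727,0],"turn":0.14},{"claw":-0.8,"travel":[-0.045,-0.727,0],"turn":0.14}]'
python3 -m inch '[{"claw":-0.8,"travel":[0,0,0],"turn":0},{"claw":-0.8,"travel":[0,0,-0.1],"turn":0},{"claw":-0.8,"travel":[0,0,-0.2],"turn":0},{"claw":-0.8,"travel":[0,0,-0.35],"turn":0},{"claw":-0.8,"travel":[0,0,-0.35],"turn":0}]'
```

```text
clock: 18.4
position: [0.4398, -0.0809, 0.1662]
ee_rot: [0.001, 0.215, 0.977, -0.0]
contact_force: [0.2, -0.4, -2.7]
width: 0.0299
gripper_force: 41.0
clock: 18.9
position: [0.4307, -0.2279, 0.165]
ee_rot: [0.0, 0.002, 1.0, -0.0]
contact_force: [-0.2, 1.3, -2.1]
width: 0.0294
gripper_force: 41.0
clock: 19.4
position: [0.4281, -0.2222, 0.0921]
ee_rot: [-0.003, -0.0, 1.0, 0.003]
contact_force: [-0.1, 0.5, -2.4]
width: 0.0295
gripper_force: 41.0
```

```bash
python3 -c "
from h import *
im=snap('scene','s8.png')[190:320,200:370,::-1];cv2.imwrite('pics/s8c.png',cv2.resize(im,None,fx=4,fy=4,interpolation=2))"
```

```text
(no output)
```

View pics/s8c.png

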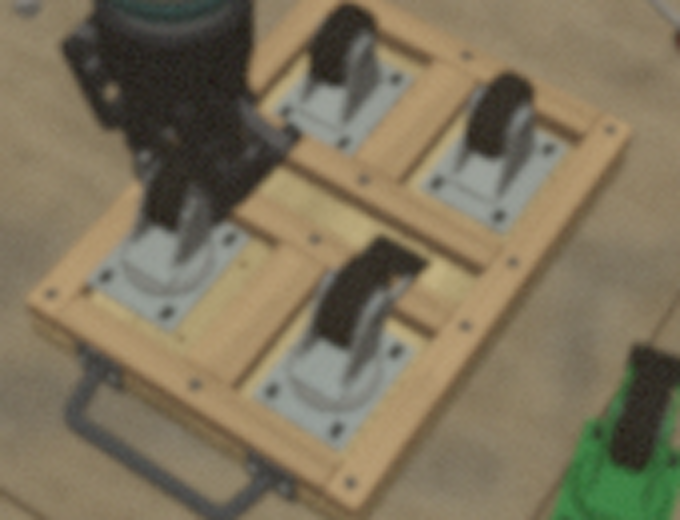

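The last plate's near corners are at crop (88,280) and (170,330), and y is again slightly too far left. Correcting it before lowering.

```bash
python3 -m inch '[{"claw":-0.8,"travel":[0.005,-0.015,0],"turn":0},{"claw":-0.8,"travel":[0.005,-0.015,0],"turn":0},{"claw":-0.8,"travel":[0.005,-0.015,0],"turn":0}]'
python3 -c "
from h import *
f=lambda a:(np.array(a,float)+.5)/4-.5+[200,190]
print(onz('scene',f([(88,280),(170,330)]),.0443).round(4),'taken at TCP .4281 -.2222')"
```

```text
clock: 19.75
position: [0.4326, -0.2292, 0.0962]
ee_rot: [0.001, 0.0, 1.0, -0.001]
contact_force: [-1.2, 0.4, -2.0]
width: 0.0294
gripper_force: 41.0
[[ 0.376  -0.1962  0.0443]
 [ 0.3762 -0.2501  0.0443]] taken at TCP .4281 -.2222
```

```bash
python3 -m inch '[{"claw":-0.8,"travel":[0,0.008,0],"turn":0},{"claw":-0.8,"travel":[0,0.008,0],"turn":0},{"claw":-0.8,"travel":[0,0.008,-0.04],"turn":0},{"claw":-0.8,"travel":[0,0.008,-0.06],"turn":0},{"claw":-0.8,"travel":[0,0.008,-0.06],"turn":0}]'
python3 -m inch '[{"claw":-0.8,"travel":[0,0,-0.03],"turn":0},{"claw":-0.8,"travel":[0,0,-0.05],"turn":0},{"claw":-0.8,"travel":[0,0,-0.05],"turn":0}]'
```

```text
clock: 20.25
position: [0.431, -0.2266, 0.0819]
ee_rot: [-0.001, 0.0, 1.0, 0.001]
contact_force: [0.9, -0.2, -2.9]
width: 0.0293
gripper_force: 41.1
clock: 20.55
position: [0.4313, -0.2268, 0.0721]
ee_rot: [-0.001, 0.0, 1.0, 0.001]
contact_force: [-0.2, 0.1, -1.7]
width: 0.0294
gripper_force: 41.1
```

In the pocket, about 2 mm above the deck. Lowering, releasing and retracting.

```bash
python3 -m inch '[{"claw":-0.8,"travel":[0,0,-0.008],"turn":0},{"claw":-0.8,"travel":[0,0,-0.008],"turn":0}]'
python3 -m inch '[{"claw":0.1,"travel":[0,0,0],"turn":0},{"claw":0.1,"travel":[0,0,0],"turn":0},{"claw":0.1,"travel":[0,0,0],"turn":0},{"claw":0.1,"travel":[0,0,0.25],"turn":0},{"claw":0.1,"travel":[0,0,0.5],"turn":0}]'
python3 -m inch '[{"claw":0.1,"travel":[0,1,0.2],"turn":0},{"claw":0.1,"travel":[0,1,0.2],"turn":0},{"claw":0.1,"travel":[0,1,0.2],"turn":0},{"claw":0.1,"travel":[0,1,0.2],"turn":0},{"claw":0.1,"travel":[0,1,0.2],"turn":0}]'
python3 -m inch '[{"claw":0.1,"travel":[0,1,0],"turn":0},{"claw":0.1,"travel":[0,1,0],"turn":0},{"claw":0.1,"travel":[0,1,0],"turn":0},{"claw":0.1,"travel":[0,1,0],"turn":0},{"claw":0.1,"travel":[0,1,0],"turn":0}]'
python3 - <<'E'
from h import *
r=lambda i:cv2.resize(i,(400,int(400*i.shape[0]/i.shape[1])),interpolation=2)
b0=snap('top','p9.png')[:,:,::-1].copy()
a=r(snap('scene','s9.png')[140:330,200:370,::-1]);b=r(b0[170:310,265:385]);h=min(len(a),len(b));cv2.imwrite('pics/c9.png',np.hstack([a[:h],b[:h]]))
hsv=cv2.cvtColor(b0,cv2.COLOR_BGR2HSV);m=((hsv[:,:,2]>105)&(b0[:,:,0].astype(int)>b0[:,:,2]-5)).astype(np.uint8);m=cv2.morphologyEx(m,cv2.MORPH_CLOSE,np.ones((3,3)))
for p in[(.415,-.2256),(.415,-.3256),(.571,-.2256),(.571,-.3256)]:
    u,v=proj('top',[[*p,.022]])[0].round().astype(int);q=np.zeros_like(m);q[v-19:v+20,u-17:u+18]=m[v-19:v+20,u-17:u+18]
    k,_=cv2.findContours(q,0,1);k=max(k,key=cv2.contourArea);R=cv2.minAreaRect(onz('top',k[:,0],.022)[:,:2].astype(np.float32));print(p,np.round(R[0],4),np.round(R[1],3),round(R[2],1))
E
```

```text
clock: 20.75
position: [0.4317, -0.2271, 0.0712]
ee_rot: [-0.0, 0.0, 1.0, 0.0]
contact_force: [0.6, -0.3, -2.1]
width: 0.0295
gripper_force: 41.1
clock: 21.25
position: [0.4308, -0.2264, 0.1714]
ee_rot: [-0.002, 0.0, 1.0, 0.001]
contact_force: [1.6, -0.6, -1.1]
width: 0.0473
gripper_force: 0.0
clock: 21.75
position: [0.4314, -0.0223, 0.2128]
ee_rot: [0.001, -0.003, 1.0, 0.001]
contact_force: [0.1, -0.2, 0.2]
width: 0.0469
gripper_force: 0.0
clock: 22.25
position: [0.4317, 0.1779, 0.2114]
ee_rot: [0.0, -0.003, 1.0, 0.002]
contact_force: [0.3, -0.7, -0.0]
width: 0.0473
gripper_force: 0.0
(0.415, -0.2256) [ 0.4148 -0.2265] [0.053 0.069] 89.7
(0.415, -0.3256) [ 0.4153 -0.3246] [0.053 0.07 ] 89.0
(0.571, -0.2256) [ 0.5679 -0.2265] [0.068 0.053] 0.4
(0.571, -0.3256) [ 0.5746 -0.3251] [0.067 0.053] 1.8
```

View pics/c9.png

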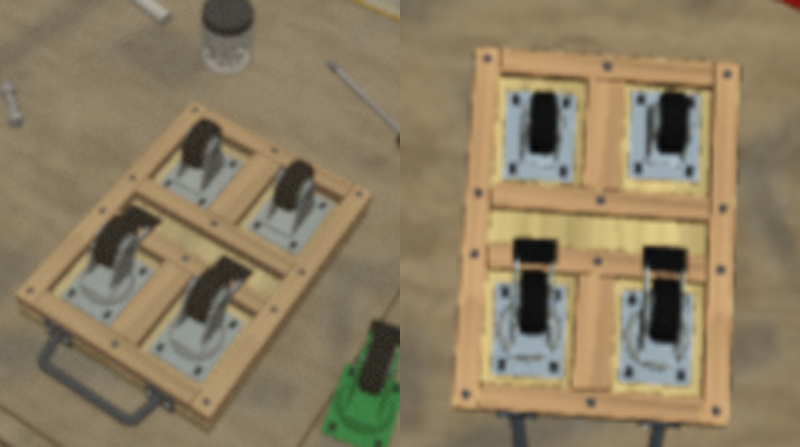

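All four plates lie flat inside their pockets, within 4 mm and 2° of target. The swivels are at the handle end and the jar hasn't moved.

```bash
python3 -m inch '[{"claw":0.1,"travel":[0,0,0],"turn":0},{"claw":0.1,"travel":[0,0,0],"turn":0},{"claw":0.1,"travel":[0,0,0],"turn":0}]' >/dev/null; python3 -c "
from rig import ticket
print(ticket.sign_off())"
```

```text
the job is handed in; nothing more can be done
None
```

The job is handed in: both braked swivel casters are in the handle-end pockets and both fixed casters in the other two, all flat and within about 4 mm and 2° of target by the last camera check; the jar showed no sign of being moved, and sign-off returned no verdict.

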